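Uncover the tomato dish and present its lip to the bowl

TASK

Lift the clear cover off the blue dish by its wooden knob and hang it by its wire loop on the hook of the stand. Then lift the dish straight up off its cork coaster by its upright wooden grip, and turn it in the air about its own middle, a quarter turn or so, until its pouring lip points at the terracotta bowl, keeping it level and the loose tomato in its middle without touching the tomato. Finish while holding the dish still a hand's breadth (about 10 cm) above the coaster, level; leave the bowl and the clip jar where they stand.

Things in the scene. Friction and masses are not known exactly. Their poses are not given: they have to be found in the camera images.
- coaster: round cork coaster, fixed, 110 mm across and 6 mm thick, on the worktop; the dish stands on its centre. Origin: centre of its underside
- dish: round blue dish, 148 mm across, rim 28 mm high, 160 g, loose. Inside a shallow cone (10 degrees) falls to a flat middle 36 mm across. Origin: centre of its underside, +z up, +x to the pouring lip (flat tongue on the rim, 34 mm wide, reaching 91 mm from the centre); upright wooden grip at -x. At the start the lip points away from the robot (+x world, within 15 degrees)
- dish_grip (a point): point in the dish's upright wooden grip, at [-94, 0, 66] mm of the dish's frame. The grip is a flat board 10 mm thick along the dish's x (pinch it there, one finger inside over the rim and one outside), 34 mm wide along y, its top at 81 mm above the dish's underside; it stands clear above the 28 mm rim. Axes as the dish
- tomato: the loose cherry tomato itself; its frame turns as it rolls, so use its centre point (next entry)
- tomato_center (a point): centre of the loose cherry tomato (red ball about 37 mm across, 19 g) that lies in the middle of the dish
- cover: clear plastic dome, loose, 80 g, 100 mm across, 56 mm high, inside the dish over the tomato; its edge rests on the slope about 12 mm above the dish's underside. Origin: centre of its lower edge, +z up. On it a closed wire loop (5 mm wire) in the cover's y-z plane, opening 47 mm wide, from 58 to 105 mm up: a hook passes through along the cover's x, from either side; a wooden knob on top
- cover_loop (a point): inner top of the wire loop, at [0, 0, 105.5] mm of the cover's frame: the point that rests on the hook
- cover_knob (a point): point in the wooden knob, at [0, 0, 139] mm of the cover's frame. The knob is square, 16 x 16 mm, sides along the cover's x and y, from 110 to 150 mm above the cover's lower edge
- hook_stand: fixed dark steel stand: round foot 90 mm across, upright post (8 mm wire) 230 mm high at its origin (centre of the foot's underside), from whose top an arm points along -x of the stand, dips to a V-shaped seat 75 mm out and ends in an upturned tip 98 mm out
- hook_seat (a point): upper side of the wire at the lowest point of the hook, at [-75, 0, 209] mm of the stand's frame; the loop's inner top rests here. Axes as the stand: the hook points to -x
- hook_tip (a point): top of the hook's upturned tip, at [-98, 0, 225] mm of the stand's frame; the loop must pass over it, moving along +x of the stand, then be lowered onto the seat
- bowl: terracotta bowl, loose, 110 mm across, 45 mm high, about 21 cm to the left or to the right of the dish. Origin: centre of its underside
- jar: glass clip-top jar, loose, 75 x 66 x 107 mm, on the other side of the dish. Origin: centre of its underside
Things that resemble listed ones, but are neither listed nor needed, are in the scene too. What is shaped like the cover but purple or red is not meant.

How it is judged (in metres and radians):
On the way:
1. the cover hangs by its loop on the hook, let go, while the dish still stands on the coaster (distance between cover_loop and hook_seat below 0.018 m and contact force between cover and hook_stand above 0.1 N and angle between cover's own z axis and vertical below 0.35 rad and contact force between each of the arm, the fingers and cover below 0.1 N and distance between dish and coaster below 0.03 m), for 0.2 s.
At the end, for the whole second after the job is handed in: Held in the fingers, dish underside 60-160 mm above the worktop, within 45 mm of over the coaster's middle, still, level within 0.13 rad; lip aimed within 35 mm of the bowl's middle; tomato within 20 mm of the dish's middle; cover hangs untouched, loop within 18 mm of the hook seat (distance between cover_loop and hook_seat below 0.018 m and contact force between cover and hook_stand above 0.1 N and contact force between each of the arm, the fingers and cover below 0.1 N and contact force between the fingers and dish above 1 N and height (world z) of dish between 0.06 and 0.16 m and horizontal distance between dish and coaster below 0.045 m and angle between dish's own z axis and vertical below 0.13 rad and linear speed of dish below 0.03 m/s and x of bowl in the frame of dish above 0.1 m and y of bowl in the frame of dish between -0.035 and 0.035 m and horizontal distance between tomato_center and dish below 0.02 m and distance between tomato_center and dish below 0.05 m); the arm keeps its last pose, push and grip.
It fails at once if the dish is tipped by more than 0.25 rad (14 degrees) (angle between dish's own z axis and vertical above 0.25 rad).
It fails at once if the tomato is touched by the fingers or gets more than 30 mm from the dish's middle (horizontal distance between tomato_center and dish above 0.03 m or contact force between the fingers and tomato above 0.3 N).
It fails at once if the dish leaves the space above the coaster (its middle more than 80 mm sideways) (horizontal distance between dish and coaster above 0.08 m).
It fails at once if the bowl or the clip jar is pushed by more than 25 mm (distance of any of bowl, jar from where it was at the start of the episode above 0.025 m).
It fails at once if the dish is turned towards the bowl while it still stands on the coaster (height (world z) of dish below 0.012 m and x of bowl in the frame of dish above 0.11 m).
It also fails if it takes over 64 s, if anything falls off the work surface, if the arm or the gripper's body presses on something with over 40 N, if the wrist force passes 120 N, or if a joint passes its speed limit or range.

ROBOT

A 6-joint arm with a two-finger parallel gripper is mounted at the origin on a cart in front of the work surface, level with it; the furniture and walls round the work are solid. World frame = base frame: x ahead of the robot, y to its left, z up, the work surface at z = 0. Lengths are in mm, angles in rad, forces in N, time in s.
With the tool pointing down it reaches from about 275 to 750 mm from the base axis. Payload 10.2 kg.
Tool frame: the origin (TCP) lies at the very end of the fingers, on their centre line; the grasp point (between the pads) lies 19 mm behind it; x points along the fingers, z is the direction in which the jaws open and shut, and the axes are right-handed (so a half turn about x gives the same grasp; the last joint's range is limited). The gripper opens to 85 mm and grips with 20 to 120 N. Pads are 22 mm wide; open, the fingers measure 114 mm over their backs; the gripper's body (76 mm by 85 mm) begins 54 mm behind the grasp point. The pads swing forward as they close: fully open they stand 13 mm farther back than shut.
Start: joints at [0.957, 0.313, 1.498, -0, 1.331, -0.223], TCP at [200, 485.418, 231.294] pointing down, gripper open.
Joint ranges: [-2.94, 2.94], [-0.97, 2.17], [0.19, 2.56], [-1.23, 4.37], [0.02, 3.11], [-2.88, 2.88]. Speed limits (rad/s): [2.39, 2.39, 3.01, 3.14, 3.14, 3.14].

INTERFACE

Orientations are given as a 3x3 rotation matrix whose columns are the frame's x, y, z axes.
In Python, from rig import r, vision gives the robot as it stands.
- The arm moves only by the shell command python3 -m crank 'ROWS' [FORCE]. ROWS is JSON, a list of rows, each a list of 3 entries, a list of its own where there are three numbers: the shift along the tool's x, y, z in cm, then the turn, a rotation vector about the tool's x, y, z in degrees, then the closure, from 0 (fully open) to 1 (shut). In form: [[[dx, dy, dz], [rx, ry, rz], jaw], ...]. A call has 1 to 12 rows; each row is the pose to reach, as a shift and turn from the pose commanded when the call began, along the tool's axes at that moment; what a row does not reach only later rows make up. A row lasts 1/12 s, in which the tool goes at most 41.7 mm and 7.16 degrees, less where a joint would pass 70% of its speed; a pose out of reach is approached as far as the arm can. A call with a gripper value outside its range is refused whole. The fingers move at their own pace and stop on an object; FORCE is the grip in N (left out, the last holds). Time passes only in rows, so rows that repeat a pose let the fingers close. It gives the time, the measured TCP pose, the force and the opening at its end, in the units of the state.
- r.get_state(): the state, without advancing time (a new reading comes with each control period).
- vision.camera(name): name is "scene" or "top" or "wrist"; returns a dict with "color" (480x640x3 uint8, blue, green, red), "fx", "fy", "cx", "cy" (pixels), "extrinsics" (4x4, takes a point from world to camera coordinates); the wrist camera has in their place "mount" (4x4, takes a point from camera to tool coordinates, whose origin is the TCP and whose axes are the tool frame's). Camera axes: x right, y down, z forward; pixel columns grow to the right and rows downward; lengths in mm; the calibration is good to about 2 mm. A picture is of the moment at which its call begins: read the wrist's pose just before it. There is no depth.
- r.job_done(): hands the job in, once; it reports no verdict.
The state is a dict: "clock": time; "qpos": joint angles; "joint_velocities": joint speeds; "joint_efforts": joint torques, N m; "eef_pos": TCP position; "orientation": TCP orientation; "wrist_force": force on the tool from outside, world axes, zero at the start; "moment": the same for the moment, N m; "opening": finger opening in mm.
Only numpy, scipy, OpenCV 4.12 (cv2) and the standard library are available. Lean on these libraries where they do the work, as an engineer would, in place of code of your own. Each camera call takes 0.05 s, during which the arm holds its last target. There are 200 camera calls.

## Working session

There is one attempt and no reset: what is moved stays moved. The work goes in short steps, Python scripts to look and compute and a shell command to move; the robot and the scene stay as the last step left them, time stands still between calls to the robot, and variables do not carry over. Pictures are saved under pics/ and viewed, about 8 in all and at most 12, crops included, and the job is handed in when it is done.

```bash
mkdir -p pics; ls; cat > h.py <<'E'
import numpy as np, cv2
from rig import r, vision
def shot(n,f):
    s=r.get_state(); c=vision.camera(n); cv2.imwrite('pics/'+f,c['color'])
    if 'extrinsics' in c: E=np.array(c['extrinsics'])
    else:
        T=np.eye(4);T[:3,:3]=s['orientation'];T[:3,3]=s['eef_pos'];E=np.linalg.inv(T@np.array(c['mount']))
    K=np.array([[c['fx'],0,c['cx']],[0,c['fy'],c['cy']],[0,0,1]])
    np.savez('pics/'+f[:-4]+'.npz',E=E,K=K,img=c['color']); return c['color'],K,E
def load(f):
    d=np.load('pics/'+f+'.npz'); return d['img'],d['K'],d['E']
def ray(u,v,K,E):
    d=E[:3,:3].T@np.linalg.inv(K)@[u,v,1]; o=-E[:3,:3].T@E[:3,3]; return o,d/np.linalg.norm(d)
def onz(u,v,z,K,E):
    o,d=ray(u,v,K,E); return o+d*(z-o[2])/d[2]
def tri(rs):
    A=sum(np.eye(3)-np.outer(d,d) for o,d in rs); b=sum((np.eye(3)-np.outer(d,d))@o for o,d in rs)
    p=np.linalg.solve(A,b); return p,[np.linalg.norm(np.cross(p-o,d)) for o,d in rs]
def proj(p,K,E):
    q=K@(E[:3,:3]@np.asarray(p,float)+E[:3,3]); return q[:2]/q[2]
E
python3 - <<'E'
from h import *
np.set_printoptions(precision=3,suppress=True)
for n in('scene','top'):
    i,K,E=shot(n,n+'0.png'); print(n,K[0,0],-E[:3,:3].T@E[:3,3],E[2,:3])
s=r.get_state(); print(s)
c=vision.camera('wrist');print(c['mount'])
E
```

```text
pics
scene 544.3510867824257 [  73.233 1014.224  779.5  ] [ 0.455 -0.673 -0.584]
top 452.7216133158331 [ 492.873  293.87  1278.065] [ 0.095  0.005 -0.996]
{'clock': 0.1, 'qpos': array([ 0.957,  0.313,  1.498, -0.   ,  1.331, -0.223]), 'joint_velocities': array([-0.002, -0.003, -0.003, -0.   ,  0.001,  0.   ]), 'joint_efforts': array([  0.002, -41.291, -26.014,  -0.   ,   0.003,   0.   ]), 'eef_pos': array([199.84 , 485.229, 230.806]), 'orientation': array([[-0.001, -0.925,  0.381],
       [-0.001,  0.381,  0.925],
       [-1.   ,  0.   , -0.001]]), 'wrist_force': array([0.237, 0.022, 0.426]), 'moment': array([-0.05 , -0.038,  0.032]), 'opening': 85.4869122995854}
[[   0.001   -0.3      0.954 -142.029]
 [   0.001   -0.954   -0.3     76.31 ]
 [   1.       0.001   -0.001    0.127]
 [   0.       0.       0.       1.   ]]
```

View pics/scene0.png

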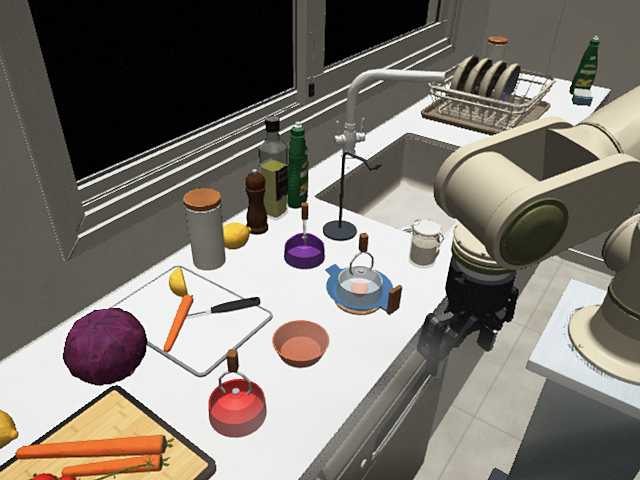

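View pics/top0.png

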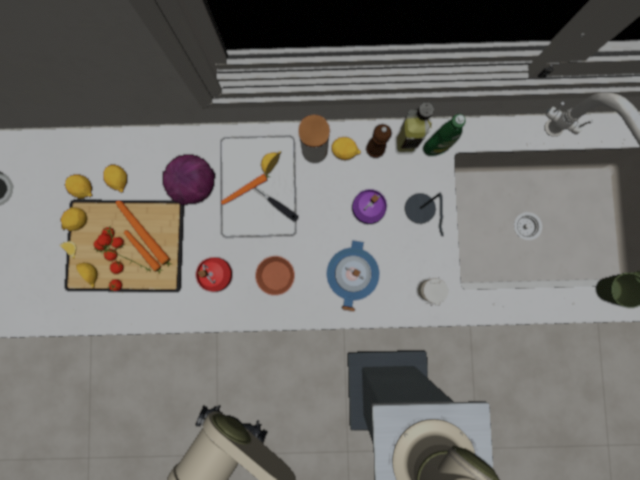

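Scene view: the clear cover in the blue dish has its knob at (363,243) in scene and about (354,272) in top. The lookalikes are the purple cover (305,250 / 369,206) and the red one (232,360 / 214,273). I choose the clear one in the blue dish. The bowl is at (301,343)/(275,275), the jar at (425,243)/(433,291), and the stand foot at (340,230)/(420,208), with the hook tip at about (380,167). One close crop to check this.

```bash
python3 - <<'E'
from h import *
a=load('scene0')[0][140:320,310:450]; b=load('top0')[0][180:330,320:460]
a=cv2.resize(a,None,fx=3,fy=3,interpolation=2); b=cv2.resize(b,None,fx=2.7,fy=2.7,interpolation=2)
o=np.zeros((540,800,3),np.uint8); o[:540,:420]=a; o[:405,420:798]=b
cv2.imwrite('pics/crop1.png',o)
E
```

```text
(no output)
```

View pics/crop1.png

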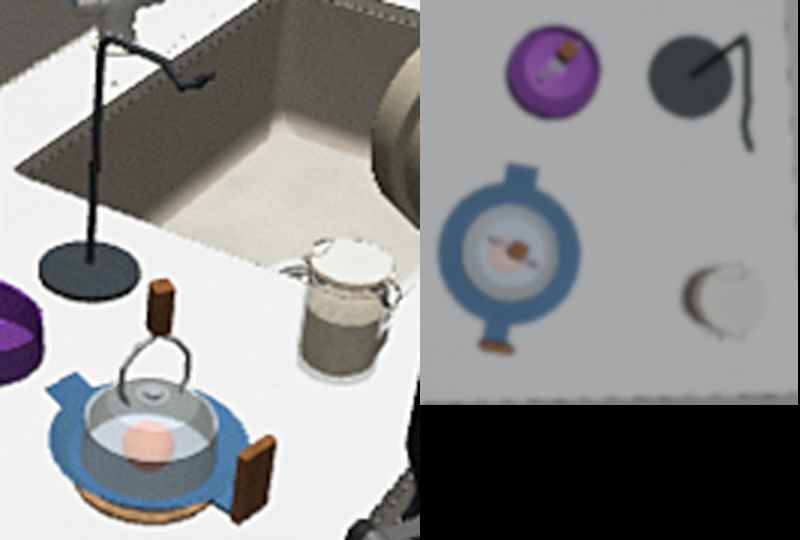

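The crop confirms the clear dome over the red tomato. The wire loop runs slantwise in top, from crop (490,237) to (537,265), and the hook arm points back towards the robot.

```bash
python3 - <<'E'
from h import *
np.set_printoptions(precision=1,suppress=True)
si,sK,sE=load('scene0'); ti,tK,tE=load('top0')
S=lambda x,y:ray(310+x/3,140+y/3,sK,sE)
T=lambda x,y:ray(320+(x-420)/2.7,180+y/2.7,tK,tE)
Tz=lambda x,y,z:onz(320+(x-420)/2.7,180+y/2.7,z,tK,tE)
Sz=lambda x,y,z:onz(310+x/3,140+y/3,z,sK,sE)
for n,a,b in [('knobtop',(161,283),(517,250)),('hooktip',(213,74),(751,150)),('posttop',(105,38),(745,38)),('griptop',(257,445),(496,347))]:
    print(n,*tri([S(*a),T(*b)]))
print('foot',Sz(90,269,6),Tz(690,76,6))
print('loop',Tz(490,237,100),Tz(537,265,100))
hsv=cv2.cvtColor(ti,cv2.COLOR_BGR2HSV)
m=cv2.inRange(hsv,(98,80,40),(118,255,255)); m[:,:320]=0;m[:,400:]=0;m[:235]=0;m[310:]=0
c=max(cv2.findContours(m,0,2)[0],key=cv2.contourArea)
(u,v),rad=cv2.minEnclosingCircle(c); 
mo=cv2.morphologyEx(m,2,np.ones((13,13))) if 0 else m
h=cv2.convexHull(c); 
# body: open filled contour
f=np.zeros_like(m);cv2.drawContours(f,[c],-1,255,-1);g=cv2.morphologyEx(f,2,cv2.getStructuringElement(2,(25,25)))
M=cv2.moments(g,True);u,v=M['m10']/M['m00'],M['m01']/M['m00'];A=M['m00']
p=onz(u,v,34,tK,tE);print('dish',p,u,v,'diam',2*np.sqrt(A/np.pi)*(1278-34)/452.7)
q=Tz(522,168,34);print('lip end',q,np.degrees(np.arctan2(q[1]-p[1],q[0]-p[0])),np.hypot(*(q-p)[:2]))
m=cv2.inRange(hsv,(0,80,40),(15,255,255));m[:,:250]=0;m[:,300:]=0;m[:250]=0;m[300:]=0
M=cv2.moments(m,True);print('bowl',onz(M['m10']/M['m00'],M['m01']/M['m00'],42,tK,tE),2*np.sqrt(M['m00']/np.pi)*1236/452.7)
print('jar',Tz(730,300,107))
E
```

```text
knobtop [511.8 205.8 169. ] [np.float64(0.10207478477427148), np.float64(0.10207478477429029)]
hooktip [592.2   3.8 219.6] [np.float64(0.16753181934834527), np.float64(0.16753181934829472)]
posttop [690.2   4.3 221.2] [np.float64(0.5724877849531895), np.float64(0.5724877849530182)]
griptop [420.  222.3  83.9] [np.float64(0.22774271252173772), np.float64(0.2277427125217128)]
foot [689.4   8.4   6. ] [692.1   5.3   6. ]
loop [526.  225.8 100. ] [498.  181.6 100. ]
dish [511.7 204.5  34. ] 352.51752677702046 273.51752677702046 diam 140.528744036171
lip end [597.3 187.2  34. ] -11.398684873446374 87.32677527049177
bowl [512.2 417.5  42. ] 104.29304423982714
jar [460.4   0.3 107. ]
```

Checks: the knob top at z 169 matches the expected 168, the grip top at 84 is near 87, and the dish yaw is about -11°. The hook points to -x of the world with its seat at about (616,4). Next I go above the knob.

```bash
cat >> h.py <<'E'
def plan(p,yaw):
    """world TCP target (mm), yaw of tool z (deg), tool down -> shift cm & rotvec deg in tool axes"""
    from scipy.spatial.transform import Rotation as Ro
    s=r.get_state();R=np.array(s['orientation']);y=np.radians(yaw)
    z=np.array([np.cos(y),np.sin(y),0]);x=np.array([0,0,-1.]);T=np.c_[x,np.cross(z,x),z]
    cur=np.degrees(np.arctan2(R[1,2],R[0,2]))
    print('at',np.round(s['eef_pos'],1),'yaw',round(cur,1),'open',round(s['opening'],1),'F',np.round(s['wrist_force'],1),'t',s['clock'])
    print('shift cm',np.round(R.T@(np.array(p)-s['eef_pos'])/10,2),'turn',np.round(np.degrees(Ro.from_matrix(R.T@T).as_rotvec()),1))
E
python3 -m crank '[[[0,-2,-0.7],[1,0,0],0],[[0,-5.5,-2],[2,0,0],0],[[0,-9,-3.2],[3,0,0],0],[[0,-12.7,-4.5],[4,0,0],0],[[0,-16.4,-5.8],[5,0,0],0],[[0,-20.1,-7.1],[6,0,0],0],[[0,-23.8,-8.4],[7,0,0],0],[[0,-27.5,-9.7],[8,0,0],0],[[0,-31.2,-11],[9,0,0],0],[[0,-34.7,-12.2],[10,0,0],0],[[0,-37.6,-13.3],[10,0,0],0],[[0,-39.4,-14],[10,0,0],0]]'
python3 -m crank '[[[0,0,0],[0,0,0],0],[[0,0,0],[0,0,0],0],[[0,0,0],[0,0,0],0]]'
python3 - <<'E'
from h import *
plan([512,205,230],57.6)
shot('wrist','w1.png')
E
```

```text
clock: 1.15
eef_pos: [512.8, 203.4, 230.8]
orientation: [[-0.0, -0.843, 0.538], [-0.0, 0.538, 0.843], [-1.0, 0.0, -0.001]]
wrist_force: [0.1, 1.4, -0.2]
opening: 85.4
clock: 1.4
eef_pos: [510.3, 206.4, 231.1]
orientation: [[-0.001, -0.845, 0.535], [0.0, 0.535, 0.845], [-1.0, 0.001, -0.0]]
wrist_force: [-0.4, 0.7, -0.1]
opening: 85.5
at [510.3 206.4 231.1] yaw 57.6 open 85.5 F [-0.4  0.7 -0.1] t 1.4
shift cm [ 0.11 -0.22 -0.03] turn [ 0. -0. -0.]
```

View pics/w1.png

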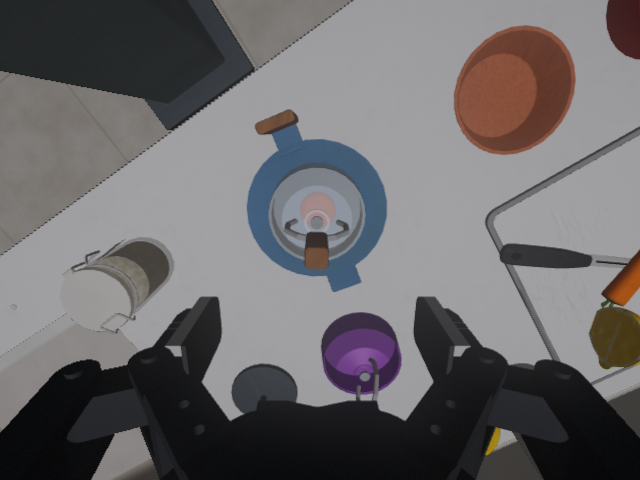

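The wrist view shows the knob's top face at about (316,257) and the loop ends at (288,225) and (347,226), so the jaws are aligned with the loop. The bowl is at (515,90).

```bash
python3 - <<'E'
from h import *
np.set_printoptions(precision=1,suppress=True)
i,K,E=load('w1')
k=onz(316,257,168,K,E);a=onz(288,227,95,K,E);b=onz(347,228,95,K,E)
print('knob',k,'loop',a,b,(a+b)/2,np.degrees(np.arctan2(*(a-b)[[1,0]])))
e=cv2.fitEllipse(np.array([[455,100],[480,45],[520,27],[574,75],[560,125],[505,153],[467,135],[548,37]],np.float32));print('bowl',onz(*e[0],45,K,E))
print('dish lip',onz(344,278,34,K,E), 'dish', onz(317,208,34,K,E))
print('foot',onz(264,392,6,K,E))
plan([k[0],k[1],142],57.6)
E
```

```text
knob [511.8 204.5 168. ] loop [498.7 183.6  95. ] [526.8 226.5  95. ] [512.7 205.1  95. ] -123.30254804457516
bowl [511.2 417.4  45. ]
dish lip [592.4 189.5  34. ] dish [509.3 206.6  34. ]
foot [691.1   6.5   6. ]
at [510.2 206.7 231.3] yaw 57.7 open 85.4 F [-0.1  0.7 -0.8] t 1.45
shift cm [ 8.9 -0.2 -0.1] turn [ 0.1 -0.  -0. ]
```

```bash
python3 -m crank '[[[1,-0.1,0],[0,0,0],0],[[2.2,-0.2,-0.1],[0,0,0],0],[[3.6,-0.2,-0.1],[0,0,0],0],[[5,-0.2,-0.1],[0,0,0],0],[[6.4,-0.2,-0.1],[0,0,0],0],[[7.6,-0.2,-0.1],[0,0,0],0],[[8.4,-0.2,-0.1],[0,0,0],0],[[8.8,-0.2,-0.1],[0,0,0],0],[[8.8,-0.2,-0.1],[0,0,0],0.5],[[8.8,-0.2,-0.1],[0,0,0],0.6],[[8.8,-0.2,-0.1],[0,0,0],0.7],[[8.8,-0.2,-0.1],[0,0,0],0.8]]' 40
python3 -m crank '[[[0,0,0],[0,0,0],0.85],[[0,0,0],[0,0,0],0.9],[[0,0,0],[0,0,0],1],[[0,0,0],[0,0,0],1],[[0,0,0],[0,0,0],1],[[0,0,0],[0,0,0],1]]' 40
```

```text
clock: 2.45
eef_pos: [512.4, 204.1, 143.9]
orientation: [[0.001, -0.844, 0.536], [0.0, 0.536, 0.844], [-1.0, -0.001, 0.001]]
wrist_force: [0.2, -0.4, -0.2]
opening: 39.2
clock: 2.95
eef_pos: [512.3, 204.0, 143.7]
orientation: [[0.001, -0.844, 0.536], [0.0, 0.536, 0.844], [-1.0, -0.0, 0.0]]
wrist_force: [-0.7, 0.4, 5.4]
opening: 15.2
```

```bash
python3 -m crank '[[[-0.3,0,0],[0,0,0],1],[[-0.8,0,0],[0,0,0],1],[[-1.6,0,0],[0,0,0],1],[[-2.6,0,0],[0,0,0],1],[[-3.8,0,0],[0,0,0],1],[[-5.2,0,0],[0,0,0],1],[[-6.8,0,0],[0,0,0],1],[[-8.4,0,0],[0,0,0],1],[[-10,0,0],[0,0,0],1],[[-11.4,0,0],[0,0,0],1],[[-12.4,0,0],[0,0,0],1],[[-12.8,0,0],[0,0,0],1]]' 60
python3 - <<'E'
from h import *
plan([512,130,272],74)
plan([545,4.5,272],90)
shot('top','top1.png');i,K,E=shot('scene','scene1.png')
cv2.imwrite('pics/s1c.png',cv2.resize(i[120:340,280:480],None,fx=2.7,fy=2.7,interpolation=2))
E
```

```text
clock: 3.95
eef_pos: [512.5, 204.1, 273.4]
orientation: [[0.003, -0.844, 0.536], [0.001, 0.536, 0.844], [-1.0, -0.002, 0.002]]
wrist_force: [0.6, 0.3, -1.1]
opening: 15.0
at [512.5 204.1 273.4] yaw 57.6 open 15.0 F [ 0.6  0.3 -1.1] t 3.95
shift cm [ 0.13 -3.93 -6.28] turn [-16.4   0.1   0.1]
at [512.5 204.1 273.4] yaw 57.6 open 15.0 F [ 0.6  0.3 -1.1] t 3.95
shift cm [  0.14 -13.44 -15.11] turn [-32.4   0.1   0.1]
```

View pics/s1c.png

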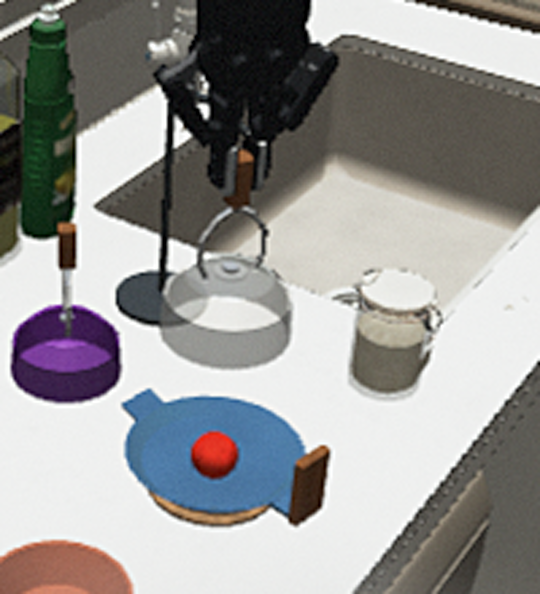

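The cover hangs upright in the fingers, with the tomato still mid-dish at crop (215,455). I move in front of the hook next.

```bash
python3 -m crank '[[[0,-0.4,-0.5],[-1,0,0],1],[[0,-1.3,-1.5],[-3,0,0],1],[[0,-2.6,-2.9],[-6,0,0],1],[[0,-4,-4.5],[-10,0,0],1],[[0,-5.6,-6.3],[-14,0,0],1],[[0,-7.2,-8.1],[-18,0,0],1],[[0,-8.8,-9.9],[-22,0,0],1],[[0,-10.4,-11.7],[-26,0,0],1],[[0,-11.8,-13.3],[-29,0,0],1],[[0,-12.8,-14.4],[-31,0,0],1],[[0,-13.3,-15],[-32.4,0,0],1],[[0,-13.4,-15.1],[-32.4,0,0],1]]'
python3 -m crank '[[[0,0,0],[0,0,0],1],[[0,0,0],[0,0,0],1],[[0,0,0],[0,0,0],1]]'
python3 - <<'E'
from h import *
plan([616,4.5,255],90)
shot('wrist','w2.png');shot('scene','scene2.png');i=shot('top','top2.png')[0]
w=load('w2')[0];s=load('scene2')[0]
a=cv2.resize(s[130:280,320:460],None,fx=3.5,fy=3.5,interpolation=2)[:525,:490]
o=np.zeros((525,800,3),np.uint8);o[:,:490]=a;o[:232,490:]=cv2.resize(w,(310,232));b=cv2.resize(i[170:270,380:500],(310,258));o[250:508,490:]=b
cv2.imwrite('pics/c2.png',o)
E
```

```text
clock: 5.05
eef_pos: [544.2, 3.3, 270.2]
orientation: [[-0.002, -1.0, 0.001], [0.0, 0.001, 1.0], [-1.0, 0.002, 0.0]]
wrist_force: [0.2, 0.6, -0.9]
opening: 14.7
clock: 5.3
eef_pos: [544.2, 5.4, 271.1]
orientation: [[-0.0, -1.0, -0.0], [0.0, -0.0, 1.0], [-1.0, 0.0, 0.0]]
wrist_force: [-0.8, 0.3, -0.8]
opening: 15.0
at [544.2   5.4 271.1] yaw 90.0 open 15.0 F [-0.8  0.3 -0.8] t 5.3
shift cm [ 1.61 -7.18 -0.09] turn [ 0.  0. -0.]
```

View pics/c2.png

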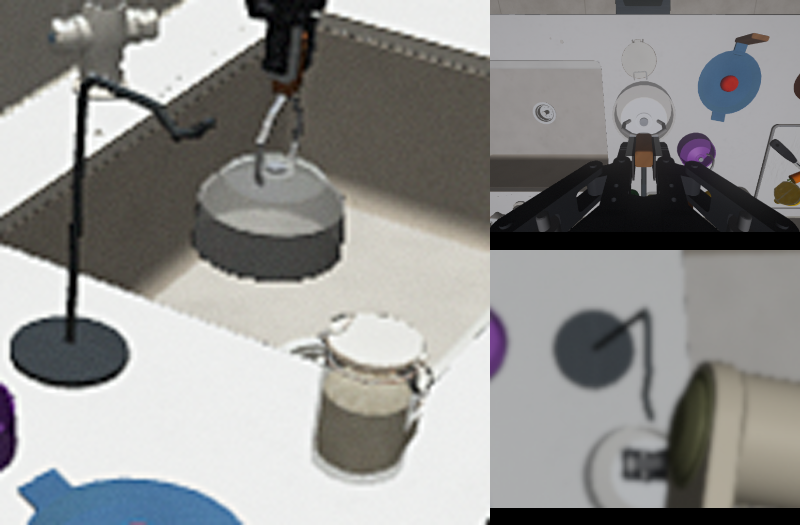

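The loop faces the hook. The tip is at crop (212,121), in line with the loop in the top view. I drop so the loop opening is centred on the hook's height, go forward, and stop short to check.

```bash
python3 -m crank '[[[0.4,0,0],[0,0,0],1],[[0.9,0,0],[0,0,0],1],[[1.3,0,-0.1],[0,0,0],1],[[1.3,-0.4,-0.1],[0,0,0],1],[[1.3,-1.2,-0.1],[0,0,0],1],[[1.3,-2.2,-0.1],[0,0,0],1],[[1.3,-3.4,-0.1],[0,0,0],1],[[1.3,-4.6,-0.1],[0,0,0],1],[[1.3,-5.7,-0.1],[0,0,0],1],[[1.3,-6.6,-0.1],[0,0,0],1],[[1.3,-7.1,-0.1],[0,0,0],1],[[1.3,-7.2,-0.1],[0,0,0],1]]'
python3 -m crank '[[[0,0,0],[0,0,0],1],[[0,0,0],[0,0,0],1],[[0,0,0],[0,0,0],1]]'
python3 - <<'E'
from h import *
plan([616,4.5,228],90)
s=shot('scene','scene3.png')[0]; w=shot('wrist','w3.png')[0]
o=np.zeros((525,800,3),np.uint8);o[:,:490]=cv2.resize(s[130:280,320:460],None,fx=3.5,fy=3.5,interpolation=2)
o[:400,490:]=cv2.resize(w[200:400,240:395],(310,400))
cv2.imwrite('pics/c3.png',o)
E
```

```text
clock: 6.45
eef_pos: [617.0, 3.6, 257.8]
orientation: [[-0.0, -1.0, -0.0], [0.0, -0.0, 1.0], [-1.0, 0.0, 0.0]]
wrist_force: [-0.9, -0.4, -0.8]
opening: 14.6
clock: 6.7
eef_pos: [616.1, 3.7, 258.5]
orientation: [[0.0, -1.0, -0.0], [-0.0, -0.0, 1.0], [-1.0, -0.0, -0.0]]
wrist_force: [0.2, 0.6, -0.8]
opening: 14.9
at [616.1   3.7 258.5] yaw 90.0 open 14.9 F [ 0.2  0.6 -0.8] t 6.7
shift cm [3.05 0.01 0.08] turn [ 0. -0.  0.]
```

View pics/c3.png

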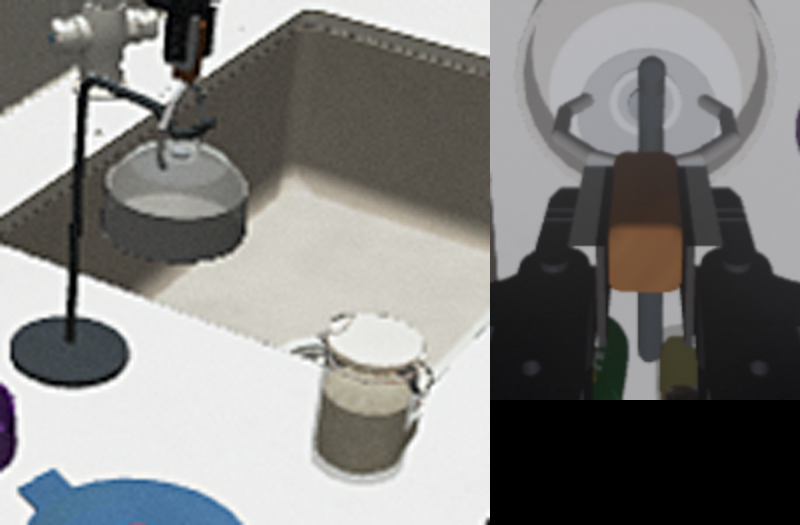

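The hook passes centrally through the loop: hook at 651, loop from 565 to 735 in the wrist crop. I lower it onto the seat while watching the force.

```bash
python3 -m crank '[[[0.3,0,0],[0,0,0],1],[[0.7,0,0],[0,0,0],1],[[1.1,0,0],[0,0,0],1],[[1.5,0,0],[0,0,0],1],[[1.9,0,0],[0,0,0],1],[[2.2,0,0],[0,0,0],1],[[2.4,0,0],[0,0,0],1],[[2.4,0,0],[0,0,0],1]]'
python3 -m crank '[[[0.1,0,0],[0,0,0],1],[[0.2,0,0],[0,0,0],1],[[0.3,0,0],[0,0,0],1],[[0.3,0,0],[0,0,0],1]]'
```

```text
clock: 7.47
eef_pos: [616.2, 3.7, 233.7]
orientation: [[-0.001, -1.0, -0.0], [0.0, -0.0, 1.0], [-1.0, 0.001, 0.0]]
wrist_force: [0.7, 0.6, -0.5]
opening: 15.2
clock: 7.8
eef_pos: [616.3, 3.7, 231.1]
orientation: [[-0.0, -1.0, -0.0], [0.0, -0.0, 1.0], [-1.0, 0.0, 0.0]]
wrist_force: [0.4, 1.0, -0.1]
opening: 14.5
```

```bash
python3 -m crank '[[[0.1,0,0],[0,0,0],1],[[0.2,0,0],[0,0,0],1],[[0.2,0,0],[0,0,0],1],[[0.2,0,0],[0,0,0],1]]'
python3 -m crank '[[[0.1,0,0],[0,0,0],1],[[0.2,0,0],[0,0,0],1],[[0.2,0,0],[0,0,0],1],[[0.2,0,0],[0,0,0],1]]'
```

```text
clock: 8.13
eef_pos: [616.5, 3.8, 229.5]
orientation: [[0.001, -1.0, -0.0], [0.0, -0.0, 1.0], [-1.0, -0.001, 0.0]]
wrist_force: [0.4, 0.9, -0.2]
opening: 15.0
clock: 8.47
eef_pos: [616.8, 3.8, 228.9]
orientation: [[0.003, -1.0, -0.0], [-0.0, -0.0, 1.0], [-1.0, -0.003, -0.0]]
wrist_force: [-0.9, 0.8, 9.5]
opening: 15.1
```

Contact shows at 9.5 N. I relax by 1 mm, then open slowly and rise.

```bash
python3 -m crank '[[[-0.1,0,0],[0,0,0],1],[[-0.1,0,0],[0,0,0],0.8],[[-0.1,0,0],[0,0,0],0.75],[[-0.1,0,0],[0,0,0],0.7],[[-0.1,0,0],[0,0,0],0.6],[[-0.1,0,0],[0,0,0],0.5],[[-0.1,0,0],[0,0,0],0.4],[[-0.1,0,0],[0,0,0],0.4],[[-0.1,0,0],[0,0,0],0.4],[[-0.1,0,0],[0,0,0],0.4]]'
python3 -m crank '[[[-1,0,0],[0,0,0],0.4],[[-2.5,0,0],[0,0,0],0.4],[[-4,0,0],[0,0,0],0.4],[[-5.5,0,0],[0,0,0],0.4],[[-6.5,0,0],[0,0,0],0.4],[[-7,0,0],[0,0,0],0.4],[[-7,0,0],[0,0,0],0.4]]'
python3 - <<'E'
from h import *
plan([520,60,290],79)
s=shot('scene','scene4.png')[0]; w=shot('wrist','w4.png')[0]
o=np.zeros((525,800,3),np.uint8);o[:,:490]=cv2.resize(s[130:280,320:460],None,fx=3.5,fy=3.5,interpolation=2)
o[:400,490:]=cv2.resize(w[80:480,160:470],(310,400))
cv2.imwrite('pics/c4.png',o)
E
```

```text
clock: 9.3
eef_pos: [616.4, 3.7, 228.3]
orientation: [[0.0, -1.0, -0.0], [-0.0, -0.0, 1.0], [-1.0, -0.0, -0.0]]
wrist_force: [-0.2, -0.1, 0.3]
opening: 51.1
clock: 9.88
eef_pos: [616.6, 3.7, 299.5]
orientation: [[0.002, -1.0, -0.0], [-0.0, -0.0, 1.0], [-1.0, -0.002, -0.0]]
wrist_force: [-0.7, -0.2, 0.5]
opening: 51.5
at [616.6   3.7 299.5] yaw 90.0 open 51.5 F [-0.7 -0.2  0.5] t 9.8833
shift cm [0.93 9.66 5.64] turn [11.  -0.   0.1]
```

View pics/c4.png

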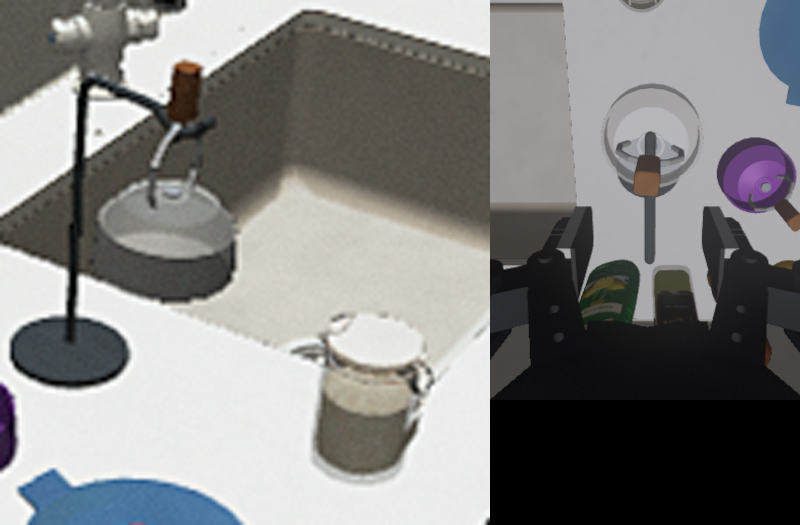

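The cover hangs on the hook by its loop, upright and let go. Next I go to the dish's grip, turning the jaws to the dish's x.

```bash
python3 -m crank '[[[0,0.4,0.5],[2,0,0],0.4],[[0,1.2,1.4],[6,0,0],0.4],[[0,2.4,2.7],[11,0,0],0.4],[[0,3.6,4],[17,0,0],0.4],[[0,5,5.5],[23,0,0],0.4],[[0,6.4,7],[30,0,0],0.4],[[0,7.8,8.6],[36,0,0],0.4],[[0,9.2,10.2],[43,0,0],0.4],[[0,10.6,11.8],[50,0,0],0.4],[[0,12,13.4],[56,0,0],0.4],[[0,13.4,15],[63,0,0],0.4],[[0,14.8,16.5],[69,0,0],0.4]]'
python3 - <<'E'
from h import *
plan([420,223,190],-11.3)
E
```

```text
clock: 10.98
eef_pos: [467.3, 169.4, 297.4]
orientation: [[-0.002, -0.353, 0.936], [-0.0, 0.936, 0.353], [-1.0, 0.0, -0.002]]
wrist_force: [0.1, -0.8, 0.1]
opening: 51.5
at [467.3 169.4 297.4] yaw 20.7 open 51.5 F [ 0.1 -0.8  0.1] t 10.9833
shift cm [10.75  6.68 -2.52] turn [32.  -0.1  0. ]
```

```bash
python3 -m crank '[[[0.5,1.2,-0.4],[5,0,0],0.4],[[1.5,2.5,-0.9],[11,0,0],0.4],[[3,3.8,-1.4],[17,0,0],0.4],[[4.5,5,-1.9],[23,0,0],0.4],[[6,5.9,-2.2],[28,0,0],0.4],[[7.5,6.4,-2.4],[31,0,0],0.4],[[9,6.7,-2.5],[32,0,0],0.4],[[10.2,6.7,-2.5],[32,0,0],0.4],[[10.8,6.7,-2.5],[32,0,0],0.4],[[10.8,6.7,-2.5],[32,0,0],0.4],[[10.8,6.7,-2.5],[32,0,0],0.4]]'
python3 - <<'E'
from h import *
plan([420,223,53],-11.3)
shot('wrist','w5.png');shot('top','top5.png')
E
```

```text
clock: 11.9
eef_pos: [421.0, 222.2, 190.3]
orientation: [[-0.0, 0.191, 0.982], [-0.0, 0.982, -0.191], [-1.0, -0.0, -0.0]]
wrist_force: [-0.5, -0.4, 0.6]
opening: 51.4
at [421.  222.2 190.3] yaw -11.0 open 51.4 F [-0.5 -0.4  0.6] t 11.9
shift cm [13.73  0.06 -0.11] turn [ 0.3 -0.   0. ]
```

View pics/w5.png

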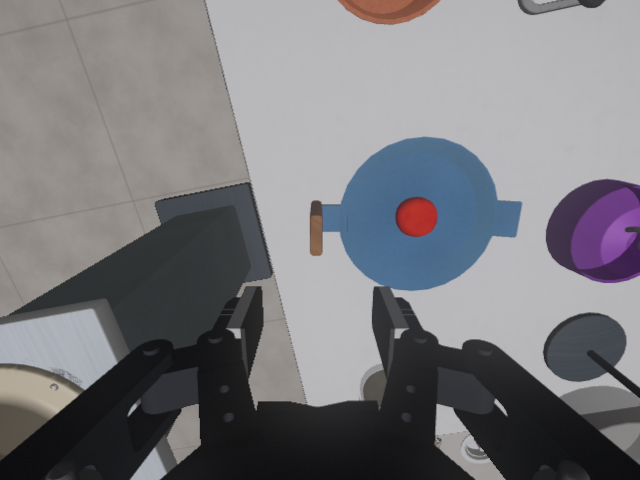

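The board's top face is centred near (316,238), the tomato sits at (417,217) mid-dish, and the lip is at (508,219). I compute the grasp point.

```bash
python3 - <<'E'
from h import *
np.set_printoptions(precision=1,suppress=True)
i,K,E=load('w5')
h=cv2.cvtColor(i,cv2.COLOR_BGR2HSV);m=cv2.inRange(h,(5,90,95),(20,255,255));m[:,:290]=0;m[:,345:]=0;m[:190]=0;m[270:]=0
c=max(cv2.findContours(m,0,1)[0],key=cv2.contourArea);b=cv2.minAreaRect(c);print(b)
p=onz(*b[0],87,K,E);print('grip top',p)
bx=cv2.boxPoints(b);print(np.array([onz(*q,87,K,E) for q in bx]))
m=cv2.inRange(h,(100,90,40),(115,255,255));c=max(cv2.findContours(m,0,1)[0],key=cv2.contourArea)
f=np.zeros_like(m);cv2.drawContours(f,[c],-1,255,-1);g=cv2.morphologyEx(f,2,cv2.getStructuringElement(2,(71,71)));M=cv2.moments(g,True)
d=onz(M['m10']/M['m00'],M['m01']/M['m00'],33,K,E);l=onz(520,220,34,K,E)
print('dish',d,'lip',l,np.degrees(np.arctan2(l[1]-d[1],l[0]-d[0])),np.degrees(np.arctan2(d[1]-p[1],d[0]-p[0])),np.hypot(*(d-p)[:2]))
print('tomato',onz(417,217,31,K,E))
plan([p[0],p[1],53],-11.3)
E
```

```text
((315.5, 235.0), (40.0, 11.0), 90.0)
grip top [420.2 222.9  87. ]
[[419.1 239.3  87. ]
 [427.3 237.7  87. ]
 [421.3 205.9  87. ]
 [412.8 207.6  87. ]]
dish [513.6 209.   33. ] lip [605.3 185.2  34. ] -14.570206298174712 -8.46433385788905 94.43306525397011
tomato [512.8 205.2  31. ]
at [421.4 222.2 190.9] yaw -11.0 open 51.2 F [0.6 0.8 0.2] t 12.0
shift cm [13.8  0.  -0.1] turn [ 0.3  0.1 -0. ]
```

```bash
python3 -m crank '[[[0.6,0,-0.1],[0,0,0],0.4],[[1.8,0,-0.1],[0,0,0],0.4],[[3.4,0,-0.1],[0,0,0],0.4],[[5.2,0,-0.1],[0,0,0],0.4],[[7,0,-0.1],[0,0,0],0.4],[[8.8,0,-0.1],[0,0,0],0.4],[[10.4,0,-0.1],[0,0,0],0.4],[[11.8,0,-0.1],[0,0,0],0.4],[[12.8,0,-0.1],[0,0,0],0.4],[[13.5,0,-0.1],[0,0,0],0.4],[[13.8,0,-0.1],[0,0,0],0.4],[[13.8,0,-0.1],[0,0,0],0.4]]' 20
python3 -m crank '[[[0,0,0],[0,0,0],0.5],[[0,0,0],[0,0,0],0.6],[[0,0,0],[0,0,0],0.68],[[0,0,0],[0,0,0],0.72],[[0,0,0],[0,0,0],0.76],[[0,0,0],[0,0,0],0.8],[[0,0,0],[0,0,0],0.84],[[0,0,0],[0,0,0],0.86],[[0,0,0],[0,0,0],0.88],[[0,0,0],[0,0,0],0.9],[[0,0,0],[0,0,0],0.95],[[0,0,0],[0,0,0],1]]' 20
python3 -m crank '[[[0,0,0],[0,0,0],1],[[0,0,0],[0,0,0],1],[[0,0,0],[0,0,0],1]]' 80
```

```text
clock: 13.0
eef_pos: [420.0, 222.4, 52.1]
orientation: [[-0.0, 0.191, 0.982], [-0.0, 0.982, -0.191], [-1.0, -0.0, -0.0]]
wrist_force: [0.1, -0.6, -0.3]
opening: 51.5
clock: 14.0
eef_pos: [420.0, 222.5, 52.3]
orientation: [[0.0, 0.191, 0.982], [0.0, 0.982, -0.191], [-1.0, 0.0, 0.0]]
wrist_force: [-1.4, 0.9, 0.8]
opening: 9.8
clock: 14.25
eef_pos: [420.0, 222.5, 52.4]
orientation: [[0.0, 0.191, 0.982], [0.0, 0.982, -0.191], [-1.0, 0.0, 0.0]]
wrist_force: [-1.6, 0.7, 3.3]
opening: 8.7
```

Gripped at about 9 mm, and the board is 10 mm thick. I lift slowly by 9.5 cm.

```bash
python3 -m crank '[[[-0.1,0,0],[0,0,0],1],[[-0.3,0,0],[0,0,0],1],[[-0.6,0,0],[0,0,0],1],[[-1,0,0],[0,0,0],1],[[-1.5,0,0],[0,0,0],1],[[-2,0,0],[0,0,0],1],[[-2.5,0,0],[0,0,0],1],[[-3,0,0],[0,0,0],1],[[-3.4,0,0],[0,0,0],1],[[-3.7,0,0],[0,0,0],1],[[-3.9,0,0],[0,0,0],1],[[-4,0,0],[0,0,0],1]]'
python3 - <<'E'
from h import *
plan([420,223,145],-11.3)
s=shot('scene','scene6.png')[0]; w=shot('wrist','w6.png')[0]
o=np.zeros((525,800,3),np.uint8);o[:,:490]=cv2.resize(s[190:340,310:450],None,fx=3.5,fy=3.5,interpolation=2)
o[:232,490:]=cv2.resize(w,(310,232))
cv2.imwrite('pics/c6.png',o)
E
```

```text
clock: 15.25
eef_pos: [420.1, 222.5, 92.6]
orientation: [[0.0, 0.191, 0.982], [0.0, 0.982, -0.191], [-1.0, 0.0, 0.0]]
wrist_force: [0.4, -0.4, -3.0]
opening: 9.1
at [420.1 222.5  92.6] yaw -11.0 open 9.1 F [ 0.4 -0.4 -3. ] t 15.25
shift cm [-5.24  0.05 -0.02] turn [ 0.3  0.  -0. ]
```

View pics/c6.png

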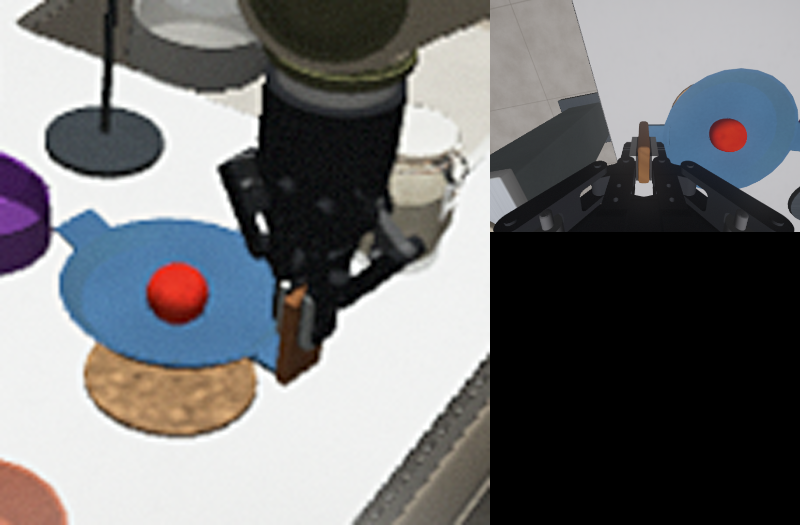

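The dish is level and clear of the coaster, with the tomato at crop (177,293) in its middle. I raise the rest of the way and then turn in arcs.

```bash
python3 -m crank '[[[-0.1,0,0],[0,0,0],1],[[-0.4,0,0],[0,0,0],1],[[-0.8,0,0],[0,0,0],1],[[-1.4,0,0],[0,0,0],1],[[-2.1,0,0],[0,0,0],1],[[-2.9,0,0],[0,0,0],1],[[-3.6,0,0],[0,0,0],1],[[-4.2,0,0],[0,0,0],1],[[-4.7,0,0],[0,0,0],1],[[-5,0,0],[0,0,0],1],[[-5.2,0,0],[0,0,0],1],[[-5.2,0,0],[0,0,0],1]]'
python3 -m crank '[[[0,-0.08,0],[-0.5,0,0],1],[[0,-0.25,0],[-1.5,0,0],1],[[0,-0.49,0.01],[-3,0,0],1],[[0,-0.82,0.04],[-5,0,0],1],[[0,-1.15,0.07],[-7,0,0],1],[[0,-1.47,0.12],[-9,0,0],1],[[0,-1.79,0.17],[-11,0,0],1],[[0,-2.11,0.24],[-13,0,0],1],[[0,-2.43,0.32],[-15,0,0],1],[[0,-2.75,0.41],[-17,0,0],1],[[0,-3.06,0.51],[-19,0,0],1],[[0,-3.37,0.62],[-21,0,0],1]]'
```

```text
clock: 16.35
eef_pos: [420.1, 222.5, 144.6]
orientation: [[0.0, 0.191, 0.982], [0.0, 0.982, -0.191], [-1.0, 0.0, 0.0]]
wrist_force: [-0.3, -0.0, -1.6]
opening: 9.0
clock: 17.35
eef_pos: [419.5, 187.8, 144.0]
orientation: [[-0.001, -0.176, 0.984], [-0.0, 0.984, 0.176], [-1.0, -0.0, -0.001]]
wrist_force: [-0.5, 0.2, -2.5]
opening: 9.1
```

```bash
python3 - <<'E'
from h import *
plan([512,110,145],90)
for n in('top','wrist'):
    i,K,E=shot(n,n+'7.png');m=cv2.inRange(cv2.cvtColor(i,cv2.COLOR_BGR2HSV),(0,190,90),(8,255,255))
    for c in cv2.findContours(m,0,1)[0]:
        if cv2.contourArea(c)>60:
            (u,v),a=cv2.minEnclosingCircle(c);print(n,u,v,a,np.round(onz(u,v,125,K,E),1))
E
```

```text
at [419.5 187.8 144. ] yaw 10.2 open 9.1 F [-0.5  0.2 -2.5] t 17.35
shift cm [-0.11 -9.29  7.73] turn [-79.8  -0.   -0. ]
top 354.6600036621094 273.260009765625 5.798652172088623 [510.8 205.5 125. ]
top 116.34615325927734 267.19232177734375 5.77830171585083 [541.4 812.6 125. ]
top 117.0 242.0 5.385264873504639 [605.9 812.  125. ]
top 101.5 239.5 10.12432861328125 [613.4 852.1 125. ]
wrist 495.4310302734375 282.28369140625 34.249916076660156 [512.8 204.9 125. ]
```

```bash
python3 -m crank '[[[0,-0.36,0.01],[-2.2,0,0],1],[[0,-0.72,0.03],[-4.4,0,0],1],[[0,-1.08,0.06],[-6.6,0,0],1],[[0,-1.44,0.11],[-8.8,0,0],1],[[0,-1.79,0.17],[-11,0,0],1],[[0,-2.15,0.25],[-13.2,0,0],1],[[0,-2.5,0.34],[-15.4,0,0],1],[[0,-2.84,0.44],[-17.6,0,0],1],[[0,-3.18,0.56],[-19.8,0,0],1],[[0,-3.52,0.68],[-22,0,0],1],[[0,-3.85,0.83],[-24.2,0,0],1],[[0,-4.18,0.98],[-26.4,0,0],1]]'
python3 -m crank '[[[0,-0.36,0.01],[-2.2,0,0],1],[[0,-0.72,0.03],[-4.4,0,0],1],[[0,-1.08,0.06],[-6.6,0,0],1],[[0,-1.44,0.11],[-8.8,0,0],1],[[0,-1.79,0.17],[-11,0,0],1],[[0,-2.15,0.25],[-13.2,0,0],1],[[0,-2.5,0.34],[-15.4,0,0],1],[[0,-2.84,0.44],[-17.6,0,0],1],[[0,-3.18,0.56],[-19.8,0,0],1],[[0,-3.52,0.68],[-22,0,0],1],[[0,-3.82,0.81],[-24,0,0],1],[[0,-3.97,0.88],[-25,0,0],1]]'
python3 - <<'E'
from h import *
plan([512,110.5,145],90)
for n in('top','wrist'):
    i,K,E=shot(n,n+'8.png');m=cv2.inRange(cv2.cvtColor(i,cv2.COLOR_BGR2HSV),(0,190,90),(8,255,255))
    for c in cv2.findContours(m,0,1)[0]:
        if cv2.contourArea(c)>60:
            (u,v),a=cv2.minEnclosingCircle(c);print(n,u,v,a,np.round(onz(u,v,125,K,E),1))
i=load('scene6')[0];s=shot('scene','scene8.png')[0];w=load('wrist8')[0]
o=np.zeros((525,800,3),np.uint8);o[:,:490]=cv2.resize(s[130:340,310:506],(490,525));o[:232,490:]=cv2.resize(w,(310,232));t=load('top8')[0];o[240:472,490:]=cv2.resize(t[160:325,280:500],(310,232));cv2.imwrite('pics/c8.png',o)
E
```

```text
clock: 18.45
eef_pos: [436.6, 148.6, 144.1]
orientation: [[-0.0, -0.595, 0.804], [-0.0, 0.804, 0.595], [-1.0, 0.0, -0.0]]
wrist_force: [0.4, -0.6, -2.4]
opening: 9.3
clock: 19.45
eef_pos: [467.4, 121.8, 144.1]
orientation: [[-0.0, -0.879, 0.478], [-0.0, 0.478, 0.879], [-1.0, -0.0, -0.0]]
wrist_force: [0.5, -0.6, -2.2]
opening: 9.0
at [467.4 121.8 144.1] yaw 61.5 open 9.0 F [ 0.5 -0.6 -2.2] t 19.45
shift cm [-0.09 -4.46  1.13] turn [-28.5  -0.   -0. ]
top 355.1666564941406 273.1666564941406 5.8926682472229 [511.  204.3 125. ]
top 116.34615325927734 267.19232177734375 5.77830171585083 [541.4 812.6 125. ]
top 116.89286041259766 241.73214721679688 5.392984867095947 [606.6 812.3 125. ]
top 101.5 239.5 10.12432861328125 [613.4 852.1 125. ]
wrist 494.5404357910156 283.04833984375 35.40529251098633 [512.5 204.5 125. ]
```

View pics/c8.png

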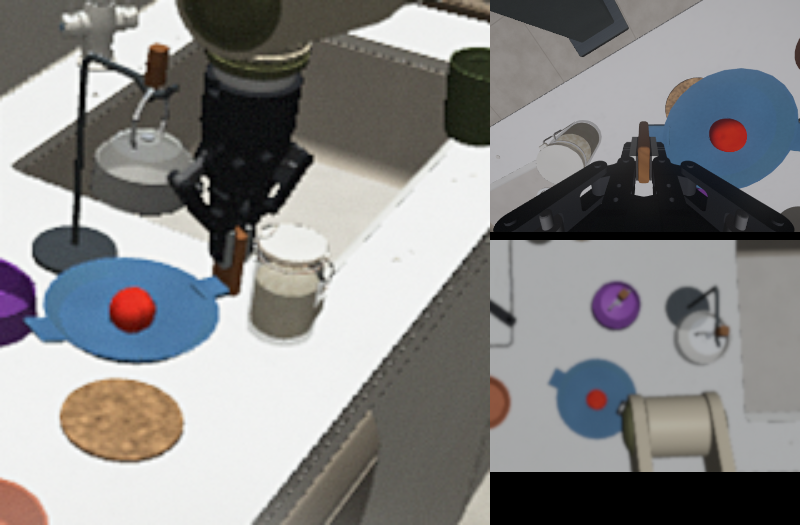

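The turn goes well: the tomato is centred at (512,204.5) against the dish middle at (512,204), with the cover hanging in the background. Now the last part of the turn, slowing to a stop.

```bash
python3 -m crank '[[[0,-0.25,0],[-1.5,0,0],1],[[0,-0.57,0.02],[-3.5,0,0],1],[[0,-0.9,0.04],[-5.5,0,0],1],[[0,-1.31,0.09],[-8,0,0],1],[[0,-1.71,0.16],[-10.5,0,0],1],[[0,-2.11,0.24],[-13,0,0],1],[[0,-2.51,0.34],[-15.5,0,0],1],[[0,-2.9,0.46],[-18,0,0],1],[[0,-3.29,0.6],[-20.5,0,0],1],[[0,-3.6,0.71],[-22.5,0,0],1],[[0,-3.9,0.85],[-24.5,0,0],1],[[0,-4.12,0.95],[-26,0,0],1]]'
python3 -m crank '[[[0,-0.11,0],[-0.7,0,0],1],[[0,-0.16,0],[-1,0,0],1],[[0,-0.16,0],[-1,0,0],1],[[0,-0.16,0],[-1,0,0],1],[[0,-0.16,0],[-1,0,0],1],[[0,-0.16,0],[-1,0,0],1],[[0,-0.16,0],[-1,0,0],1],[[0,-0.16,0],[-1,0,0],1]]'
python3 - <<'E'
from h import *
plan([512,110.5,145],90)
for n in('top','wrist'):
    i,K,E=shot(n,n+'9.png');hs=cv2.cvtColor(i,cv2.COLOR_BGR2HSV);m=cv2.inRange(hs,(0,190,90),(8,255,255))
    for c in cv2.findContours(m,0,1)[0]:
        if cv2.contourArea(c)>60:
            (u,v),a=cv2.minEnclosingCircle(c);print(n,u,v,a,np.round(onz(u,v,125,K,E),1))
i,K,E=load('top9');h=cv2.cvtColor(i,cv2.COLOR_BGR2HSV)
m=cv2.inRange(h,(0,80,40),(15,255,255));m[:,:250]=0;m[:,300:]=0;m[:250]=0;m[300:]=0
M=cv2.moments(m,True);print('bowl',onz(M['m10']/M['m00'],M['m01']/M['m00'],42,K,E))
m=cv2.inRange(h,(98,80,40),(118,255,255));c=max(cv2.findContours(m,0,2)[0],key=cv2.contourArea)[:,0]
l=c[c[:,0]<=c[:,0].min()+1].mean(0);print('lip end',l,onz(*l,130,K,E))
s=shot('scene','scene9.png')[0];w=load('wrist9')[0]
o=np.zeros((560,800,3),np.uint8);o[:,:490]=cv2.resize(s[130:370,270:480],(490,560));o[:232,490:]=cv2.resize(w,(310,232));o[240:472,490:]=cv2.resize(i[160:325,240:460],(310,232));cv2.imwrite('pics/c9.png',o)
E
```

```text
clock: 20.6
eef_pos: [508.0, 110.7, 144.2]
orientation: [[-0.0, -0.999, 0.044], [-0.0, 0.044, 0.999], [-1.0, 0.0, -0.0]]
wrist_force: [-1.1, -0.3, -3.1]
opening: 8.9
clock: 21.27
eef_pos: [509.5, 110.6, 144.3]
orientation: [[0.0, -1.0, 0.028], [-0.0, 0.028, 1.0], [-1.0, -0.0, -0.0]]
wrist_force: [0.8, 0.1, -2.9]
opening: 8.9
at [509.5 110.6 144.3] yaw 88.4 open 8.9 F [ 0.8  0.1 -2.9] t 21.2667
shift cm [-0.07 -0.25  0.  ] turn [-1.6 -0.   0. ]
top 355.3999938964844 273.0 5.946533679962158 [511.4 203.6 125. ]
top 116.36363983154297 267.0 5.724482536315918 [541.9 812.6 125. ]
top 116.89286041259766 241.73214721679688 5.392984867095947 [606.6 812.3 125. ]
top 101.5 239.5 10.12432861328125 [613.4 852.1 125. ]
wrist 494.0 282.5 35.654693603515625 [511.8 204.2 125. ]
bowl [512.19443442 417.46516305  42.        ]
lip end [321.  272.5] [514.78096585 290.91418988 130.        ]
```

View pics/c9.png

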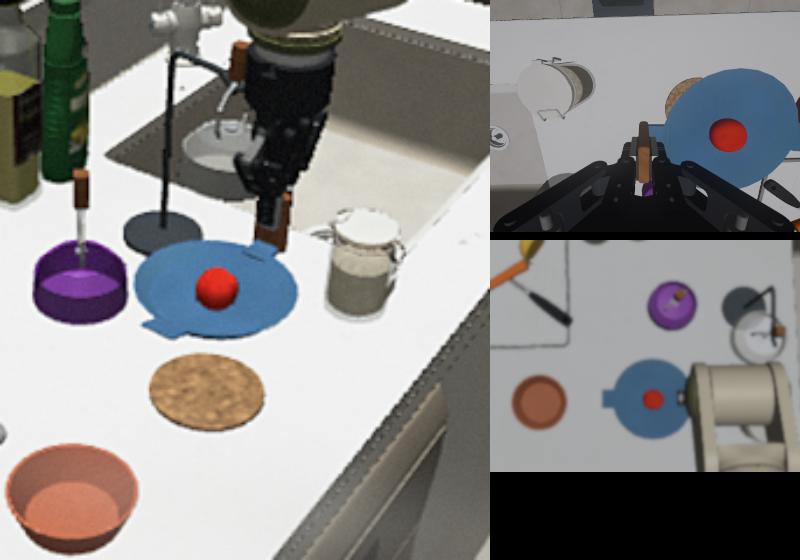

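The last picture shows the lip pointing at the bowl, the tomato centred, the dish level about 10 cm above the coaster, and the cover still on the hook. I hold briefly, confirm nothing moves, and hand in.

```bash
python3 -m crank '[[[0,0,0],[0,0,0],1],[[0,0,0],[0,0,0],1],[[0,0,0],[0,0,0],1],[[0,0,0],[0,0,0],1],[[0,0,0],[0,0,0],1],[[0,0,0],[0,0,0],1]]'
python3 - <<'E'
from h import *
s=r.get_state();print(np.abs(s['joint_velocities']).max(),s['wrist_force'],s['opening']);print(r.job_done())
E
```

```text
clock: 21.92
eef_pos: [509.6, 110.5, 144.3]
orientation: [[0.0, -1.0, 0.028], [-0.0, 0.028, 1.0], [-1.0, -0.0, -0.0]]
wrist_force: [-0.2, 0.5, -2.2]
opening: 9.2
0.004913548077693794 [-0.23526799  0.47356698 -2.20689443] 9.168192477154676
the job is handed in; nothing more can be done
None
```

I hung the clear cover by its loop on the hook and let it go. Then I lifted the dish by its grip, turned it about 99° about its own middle until the lip faced the bowl, and handed the job in at 21.9 s, still holding the dish. The system gives no verdict.

Last checks before handing in:
- **Dish:** its underside is about 98 mm above the worktop, worked out from the arm's height. The tool is vertical and the dish looks level in the pictures.
- **Position and aim:** its middle is about 1 mm from over the coaster's middle. The lip heads 88.4°, and the bowl lies at about 90°, which puts the aim about 6 mm off the bowl's middle by heading.
- **Tomato:** it is within about 1–2 mm of the dish's middle.
- **Grip:** the fingers hold the board at a 9 mm opening with 80 N set, and the arm is still.
- **Bowl and jar:** the bowl measures within 1 mm of its starting place. The jar was only checked by eye in the last picture and looks unmoved.
- **Cover:** the last picture shows it hanging on the hook, clear of the arm. I did not measure its loop-to-seat distance.

Two measurements disagreed:
- **Lip end:** the final top view put it at (515, 291), a few millimetres from where the heading puts it. That is about 2° of heading, well inside the tolerance.
- **Hook tip:** the first two-camera fix read 5 mm low against the given 225 mm, so I used the given height.

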